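# Park the well plate on the magnet with the sprung shuttle

## Task

The well plate is to be parked over the magnet block of the shuttle. With your fingertips only, swing the retaining arm across the plate as far as it goes, then push the carriage by its upright push plate all the way in to its stop and let it go, so that it springs back by itself and latches on the stop pin over the magnet. Grasp and lift nothing, do not press on the plate or handle the stop pin, and leave the other things on the bench where they are.

Things in the scene. Friction and masses are not known exactly. Their poses are not given: they have to be found in the camera images.
- shuttle: the plate shuttle, fixed on the bench: grey bed plate 260 x 244 mm, top at 10 mm, guide rods along its x, a magnet block (centre at x = +19 mm, 43 mm high) on it, a dark return cylinder along its -y side, the stop pin's bracket on its +y side. Origin: centre of the underside; z up; x is the way the carriage is pushed in, to the robot's left, turned up to 0.35 rad either way
- carriage (a joint): travel of the carriage (the open frame with the plate) along the shuttle's x, m: 0 home (start), 0.108 inner stop, 0.075 latched. A spring drives it home with 2.7 N at 0 and 4.6 N at 0.108, damped 22 N per m/s. Going in, a ramp on it lifts the stop pin; past about 0.08 the pin has dropped behind the ramp's shoulder and catches the returning carriage at 0.075
- push_plate (a point): centre of the rubber face of the upright push plate on the carriage's outer end; the face looks to the shuttle's -x. Plate 64 mm wide (along y), 10 mm thick, top edge 92 mm above the bench, this point 72 mm. Nothing in front of it is over 45 mm high. Moves with the carriage; at home at x = -115.5 mm, y = 0 in the shuttle's frame
- retainer (a joint): angle of the retaining arm, rad, counter-clockwise from above: 0 parked along the carriage's -y side, pointing along the shuttle's +x; it starts between 0 and 0.35; 1.60 is its stop, where it lies across the plate, pointing along +y. Stiff pivot (0.03 N m), stays where it is left
- retainer_hinge (a point): pivot of the retaining arm, on the carriage, 64 mm above the bench (underside of the arm; the arm is 5 mm thick, 12 mm wide and clears the plate by 1.5 mm)
- retainer_peg (a point): centre of the top of the black peg that stands on the arm's free end, to push it by: 10 mm diameter, from 69 to 94 mm above the bench, its axis 50 mm from the pivot. Top of the plate: 62.5 mm, so a fingertip at 74 mm pushes the peg and clears the plate and the arm
- stop_pin (a joint): lift of the sprung stop pin, m: 0 down, 0.008 on the crest of the ramp, at most 0.013
- stop_pin_knob (a point): top of the stop pin's black knob, 20 mm diameter, about 104 mm above the bench when the pin is down; at x = +14 mm, y = +100 mm in the shuttle's frame
- nest (a point): centre of the floor of the nest in the carriage, where the plate rests, 47.5 mm above the bench; the nest's walls are 8.5 mm high
- well_plate: white well plate, 86 x 128 x 15 mm, loose in the nest with about 1.5 mm play on each side. Origin: centre of its underside; z up
- check_vial: small capped vial, 26 mm diameter, 62 mm high, standing beyond the shuttle's inner (+x) end, on the side of the retaining arm (-y)
- calib_vial: another small capped vial, 26 mm diameter, 62 mm high, standing beyond the shuttle's inner (+x) end, on the side of the stop pin (+y)
- petri: closed petri dish, 62 mm diameter, 15 mm high, lying off the shuttle's outer (-x) end
- timer: bench timer, 66 x 62 x 18 mm, lying behind the shuttle

How it is judged:
By the outcome, as a careful person would: the job done as asked, in the order asked, and still so for the second after the job is handed in, with the robot touching nothing.
It also fails if it takes over 45 s, if anything falls off the work surface, if the arm or the gripper's body presses on something with over 40 N, if the wrist force passes 120 N, or if a joint passes its speed limit or range.

## Robot

A 6-joint arm with a two-finger parallel gripper is mounted at the origin on a cart in front of the work surface, level with it; the furniture and walls round the work are solid. World frame = base frame: x ahead of the robot, y to its left, z up, the work surface at z = 0. Lengths are in m, angles in rad, forces in N, time in s.
With the tool pointing down it reaches from about 0.325 to 0.9 m from the base axis. Payload 6.1 kg.
Tool frame: the origin (TCP) lies midway between the tips of the shut fingers; the grasp point (between the pads) lies 19 mm behind it; z points along the fingers, y is the line along which they close (so a half turn about z gives the same grasp; the last joint's range is limited). The gripper opens to 85 mm and grips with 20 to 120 N. Pads are 22 mm wide; open, the fingers measure 114 mm over their backs; the gripper's body (76 mm by 85 mm) begins 54 mm behind the grasp point. The pads swing forward as they close: fully open they stand 13 mm farther back than shut.
Start: joints at [1.021, 0.22, 1.526, -0, 1.395, -0.126], TCP at [0.257, 0.57, 0.231] pointing down, gripper open.
Joint ranges: [-2.98, 2.98], [-0.91, 2.08], [0.09, 2.57], [-1.24, 4.39], [0.2, 2.65], [-2.68, 2.68]. Speed limits (rad/s): [2.57, 2.57, 3.01, 3.14, 3.14, 3.14].

## Interface

Orientations are given as [roll, pitch, yaw] about the fixed x, y, z axes, in that order (R = Rz(yaw) Ry(pitch) Rx(roll)).
In Python, from plant import movep, move_l, set_joints, gripper_to, hold, inverse_kinematics, observe, get_image, get_calibration, Unreachable, job_done gives the robot as it stands. Calls block until the motion is done:
- movep(position, orientation): joint-space move of the TCP to a pose.
- move_l(position, feed=0.15, rotation=None, max_force=None): straight line of the TCP; rotation=None keeps the orientation; feed is the mean speed in m/s. With max_force (N) it stops when the force on the tool has changed by that much, and returns True; else False.
- set_joints(angles): joint-space move.
- gripper_to(opening, f_grip=None): finger opening in m; f_grip is the grip in N (None keeps the last); returns when the fingers have stopped.
- hold(seconds).
- inverse_kinematics(position, orientation): joint angles nearest the present ones, or None.
- observe(): the state.
- get_image(name): name is "scene" or "side" or "wrist"; returns (picture, depth): 420x560x3 uint8, red, green, blue; 420x560 float32, m along the optical axis (not along the pixel's ray), 0 where there is no reading.
- get_calibration(name): a dict with "intrinsics" (3x3 intrinsics, pixels), "world_from_camera" (4x4, takes a point from camera to world coordinates). Camera axes: x right, y down, z forward; pixel columns grow to the right and rows downward; lengths in m; the calibration is good to about 2 mm. The wrist camera is an equidistant fisheye: a pixel r from the principal point sees the ray r / f radians off the axis. A picture is of the moment at which its call begins: read the wrist's pose just before it. get_calibration takes no time and is no camera call; for the wrist camera it gives the pose at the moment of the call.
A pose or a line that the arm cannot do raises Unreachable and nothing moves.
- job_done(): hands the job in; it is judged then, once.
The state is a dict: "time_s": time; "q": joint angles; "joint_velocities": joint speeds; "joint_torque": joint torques, N m; "eef_pos": TCP position; "tcp_rot": TCP orientation; "ft_force": force on the tool from outside, world axes, zero at the start; "torque": the same for the moment, N m; "opening": finger opening in m; "grasp_force": force on a finger pad.
Only numpy, scipy, OpenCV 4.12 (cv2) and the standard library are available. Lean on these libraries where they do the work, as an engineer would, in place of code of your own. Each camera call takes 0.05 s, during which the arm holds its last target. There are 200 camera calls.

## Working session

There is one attempt and no reset: what is moved stays moved. The work goes in short steps, each a Python script; the robot and the scene stay as the last script left them, time stands still between calls to the robot, and variables do not carry over. Pictures are saved under pics/ and viewed, at most 10 in all, crops included, and the job is handed in when it is done.

```bash
mkdir -p pics
python3 - <<'E'
from plant import *
import cv2,numpy as np,pickle
d={}
for n in ("scene","side","wrist"):
    c=get_calibration(n); p,z=get_image(n); d[n]=(p,z,c)
    cv2.imwrite(f"pics/{n}0.png",p[:,:,::-1]); print(n,np.round(c["world_from_camera"],3).tolist(),c["intrinsics"])
pickle.dump(d,open("d0.pkl","wb"))
print(observe())
E
```

```text
scene [[0.494, -0.582, 0.646, -0.066], [-0.869, -0.338, 0.36, -0.382], [0.009, -0.74, -0.673, 0.711], [0.0, 0.0, 0.0, 1.0]] [[473.24633961   0.         276.65890699]
 [  0.         473.24633961 210.65059643]
 [  0.           0.           1.        ]]
side [[0.987, -0.084, 0.138, 0.449], [-0.161, -0.611, 0.775, -0.676], [0.019, -0.787, -0.617, 0.637], [0.0, 0.0, 0.0, 1.0]] [[434.58409784   0.         273.30204463]
 [  0.         434.58409784 208.89942672]
 [  0.           0.           1.        ]]
wrist [[0.411, 0.871, 0.269, 0.187], [0.912, -0.392, -0.123, 0.602], [-0.002, 0.296, -0.955, 0.374], [0.0, 0.0, 0.0, 1.0]] [[325.1922621    0.         279.19849319]
 [  0.         325.1922621  214.53031782]
 [  0.           0.           1.        ]]
{'time_s': 0.15, 'q': array([ 1.02093353e+00,  2.21043030e-01,  1.52734262e+00,  4.68231809e-06,
        1.39469183e+00, -1.26083972e-01]), 'joint_velocities': array([-1.14059456e-03, -2.28391127e-03, -4.26051809e-03,  2.20098095e-03,
        2.38172333e-04,  3.40553458e-05]), 'joint_torque': array([ 1.48401388e-03, -4.97477853e+01, -3.89908147e+01, -2.05724373e-04,
        7.12607492e-03,  3.02035892e-05]), 'eef_pos': array([0.25675641, 0.56932265, 0.23045476]), 'tcp_rot': array([-3.14012019e+00, -1.91289127e-04,  2.71781286e+00]), 'ft_force': array([ 0.26838868, -0.60288544, -0.5207956 ]), 'torque': array([-0.01742814, -0.01726431,  0.00687713]), 'grasp_force': 0.0, 'opening': 0.08511149994836777}
```

View pics/scene0.png

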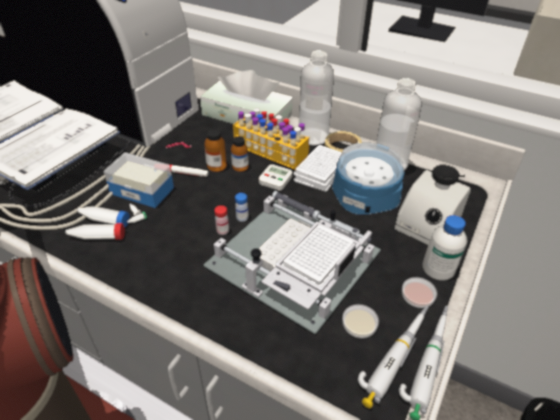

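View pics/side0.png

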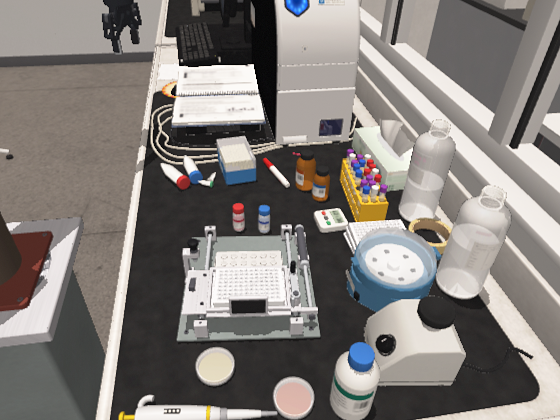

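The shuttle is at about (295,255) in the scene view and (250,285) in the side view. The push plate (dark rectangle) is at about (248,306) in the side view, and the pin knob is near the robot. I'll enlarge both.

Run:
```python
import cv2,pickle
d=pickle.load(open("d0.pkl","rb"))
for n,(x,y,w,h) in dict(side=(170,210,160,130),scene=(200,180,190,145)).items():
    im=d[n][0][y:y+h,x:x+w,::-1]
    k=4
    im=cv2.resize(im,None,fx=k,fy=k,interpolation=cv2.INTER_CUBIC)
    for i in range(0,w,20): cv2.putText(im,str(x+i),(i*k,10),0,.35,(0,0,255),1);cv2.line(im,(i*k,12),(i*k,18),(0,0,255),1)
    for j in range(0,h,20): cv2.putText(im,str(y+j),(0,j*k+4),0,.35,(0,0,255),1);
    cv2.imwrite(f"pics/{n}1.png",im)
```

```text
(no output)
```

View pics/side1.png

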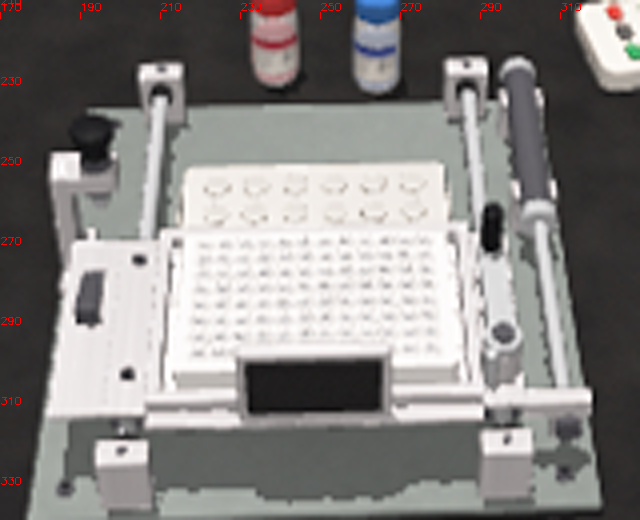

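View pics/scene1.png

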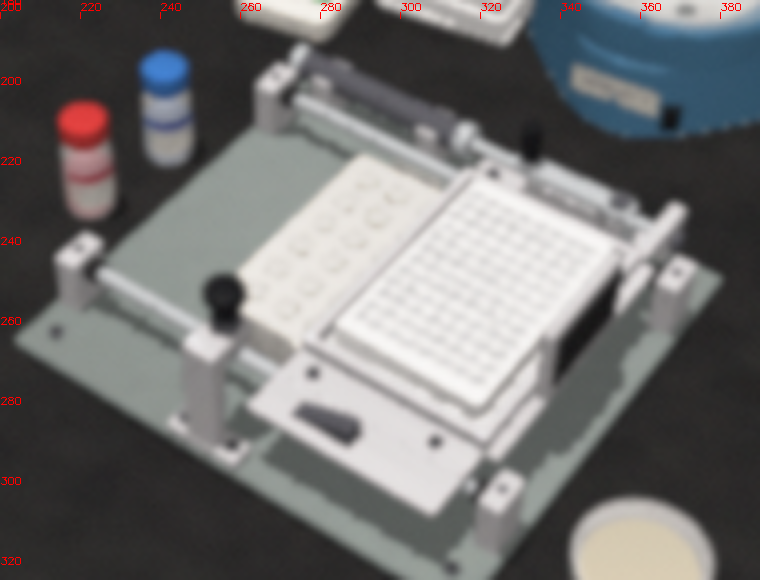

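The side crop gives, in full-image pixels: peg top (293,262), hinge (296,293), rubber centre (249,306.5), knob (193,240.5) and bed corners (192.5,237), (177,339.5), (320.5,337). The scene crop gives: peg top (333,212), knob (255.5,251) and bed corners (204,265.5), (380.5,249.5). I'll fit the pose from these.

```bash
cat > h.py <<'E'
import numpy as np,pickle,cv2
from scipy.optimize import least_squares
def proj(c,P):
    T=np.linalg.inv(c["world_from_camera"]);p=T[:3,:3]@P+T[:3,3];q=c["intrinsics"]@p;return q[:2]/q[2]
def onz(c,uv,z):
    W=c["world_from_camera"];r=W[:3,:3]@np.linalg.inv(c["intrinsics"])@[*uv,1];o=W[:3,3];return o+r*(z-o[2])/r[2]
def w(s,x,y,z):
    c_,s_=np.cos(s[2]),np.sin(s[2]);return np.array([s[0]+c_*x-s_*y,s[1]+s_*x+c_*y,z])
E
python3 - <<'E'
from h import *
d=pickle.load(open("d0.pkl","rb"));C={n:d[n][2] for n in d}
obs=[("side",(177,339.5),(-.13,.122,.01)),("side",(320.5,337),(-.13,-.122,.01)),("side",(192.5,237),(.13,.122,.01)),
("scene",(203.7,265.5),(.13,.122,.01)),("scene",(380.5,249.5),(-.13,-.122,.01)),
("side",(249,306.5),(-.1155,0,.072)),("side",(193.2,240.3),(.014,.1,.104)),("scene",(255.5,251),(.014,.1,.104))]
f=lambda s:np.concatenate([proj(C[n],w(s,*P))-uv for n,uv,P in obs])
r=least_squares(f,[.5,-.1,1.57],loss="soft_l1");s=r.x;print(s,np.round(f(s).reshape(-1,2),1).tolist())
def loc(P): a=P[:2]-s[:2];c,n=np.cos(s[2]),np.sin(s[2]);return np.round([c*a[0]+n*a[1],-n*a[0]+c*a[1]],4)
for n,uv,z in [("side",(293,262),.094),("scene",(333.2,211.5),.094),("side",(295.7,293),.07),("scene",(355.7,230.5),.07)]:
    P=onz(C[n],uv,z);print(n,uv,np.round(P,4),loc(P))
for n,uv in [("side",(238,225)),("side",(264,225)),("side",(265.5,207)),("scene",(221,207)),("scene",(241,195))]:
    print(n,uv,loc(onz(C[n],uv,.062)))
np.save("s.npy",s)
E
```

```text
[ 0.50672158 -0.10268393  1.455819  ] [[-0.6, 0.2], [0.1, -1.3], [-0.5, -0.5], [0.0, -1.5], [0.5, -0.6], [-0.5, 0.7], [-0.4, -0.1], [1.0, -0.4]]
side (293, 262) [ 0.5804 -0.1476  0.094 ] [-0.0362 -0.0784]
scene (333.2, 211.5) [ 0.579 -0.147  0.094] [-0.0358 -0.0769]
side (295.7, 293) [ 0.5763 -0.1974  0.07  ] [-0.0861 -0.08  ]
scene (355.7, 230.5) [ 0.5763 -0.1982  0.07  ] [-0.0869 -0.0801]
side (238, 225) [0.1044 0.0213]
side (264, 225) [ 0.1032 -0.0318]
side (265.5, 207) [ 0.1631 -0.0368]
scene (221, 207) [0.172  0.0175]
scene (241, 195) [ 0.1633 -0.0365]
```

The fit is good: residuals are 1.5 px or less. The hinge is at about (-86.5, -80) mm in the shuttle frame and the retainer angle is about 0.05. Next I'll check clearances and IK for both tool yaws.

```bash
cat >> h.py <<'E'
s=np.load("s.npy") if __import__("os").path.exists("s.npy") else None
H=np.array([-.0865,-.080])
def arc(th,off,z=.074,flip=0):   # finger pose pushing the peg at angle th, 'off' behind it
    u=np.array([np.cos(th),np.sin(th)]);t=np.array([-u[1],u[0]])
    p=H+.05*u-off*t
    return w(s,*p,z),[np.pi,0,s[2]+th+np.pi/2-(np.pi if flip else 0)]
E
python3 - <<'E'
from h import *
from plant import *
d=pickle.load(open("d0.pkl","rb"))
pts=[]
for n in("side","scene"):
    p,z,c=d[n];v,u=np.mgrid[:420,:560];r=np.stack([u,v,np.ones_like(u)],-1)@np.linalg.inv(c["intrinsics"]).T*z[...,None]
    W=c["world_from_camera"];pts.append((r@W[:3,:3].T+W[:3,3])[z>0])
P=np.concatenate(pts);a=P[:,:2]-s[:2];c,n=np.cos(s[2]),np.sin(s[2]);X=c*a[:,0]+n*a[:,1];Y=-n*a[:,0]+c*a[:,1];Z=P[:,2]
for y in np.arange(-.22,.16,.02):
    print(round(y,2),[int(1000*max(Z[(abs(X-x)<.01)&(abs(Y-y-.01)<.01)],default=-1)) for x in np.arange(-.20,.16,.02)])
for fl in(0,1):
    for th in(.05,.8,1.6): q=inverse_kinematics(*arc(th,.016,flip=fl));print(fl,th,None if q is None else np.round(q,2))
    for x in(-.26,-.1265,-.01): q=inverse_kinematics(w(s,x,0,.062),[np.pi,0,s[2]+np.pi-fl*np.pi]);print(fl,x,None if q is None else np.round(q,2))
E
```

```text
-0.22 [89, 88, 86, 87, 83, 4, 87, 106, 110, 110, 110, 107, 101, 28, 30, 31, 31, 32]
-0.2 [83, 86, 60, 61, 56, 4, 4, 74, 97, 101, 102, 86, 5, 3, 3, 4, 3, 18]
-0.18 [4, 4, 3, 5, 4, 4, 4, 3, 4, 4, 5, 4, 4, 4, 4, 5, 4, 18]
-0.16 [3, 3, 5, 4, 4, 4, 4, 3, 3, 3, 4, 3, 4, 3, 4, 3, 4, 17]
-0.14 [4, 4, 4, 4, 11, 12, 11, 12, 13, 11, 11, 9, 12, 3, 12, 12, 10, 3]
-0.12 [4, 5, 4, 10, 40, 51, 39, 39, 40, 38, 39, 45, 45, 44, 45, 45, 45, 10]
-0.1 [15, 5, 3, 11, 45, 73, 74, 71, 95, 51, 51, 45, 44, 42, 43, 42, 46, 8]
-0.08 [18, 4, 4, 10, 51, 74, 76, 72, 97, 69, 59, 46, 43, 41, 42, 44, 46, 10]
-0.06 [18, 4, 4, 10, 52, 65, 66, 65, 66, 65, 59, 42, 44, 41, 14, 14, 15, 61]
-0.04 [3, 3, 4, 13, 95, 94, 66, 67, 66, 66, 59, 43, 43, 41, 14, 14, 14, 65]
-0.02 [4, 4, 3, 12, 93, 94, 66, 67, 67, 66, 58, 42, 44, 40, 14, 14, 14, 10]
-0.0 [4, 4, 4, 11, 94, 94, 66, 67, 66, 66, 60, 42, 42, 41, 13, 13, 13, 9]
0.02 [18, 18, 18, 13, 95, 94, 66, 66, 66, 65, 59, 43, 42, 41, 13, 14, 14, 10]
0.04 [18, 19, 18, 17, 52, 65, 67, 66, 66, 65, 58, 43, 42, 40, 13, 13, 13, 10]
0.06 [18, 19, 18, 16, 52, 63, 64, 63, 64, 63, 58, 45, 44, 40, 39, 41, 45, 9]
0.08 [17, 18, 18, 13, 46, 52, 53, 60, 57, 54, 104, 106, 40, 40, 41, 42, 45, 4]
0.1 [4, 4, 3, 12, 16, 53, 52, 61, 58, 51, 104, 105, 19, 13, 14, 13, 14, 4]
0.12 [3, 4, 4, 4, 13, 14, 13, 14, 14, 13, 79, 80, 18, 13, 13, 13, 14, 4]
0.14 [3, 4, 4, 4, 4, 4, 4, 4, 4, 3, 4, 4, 4, 4, 5, 5, 3, 4]
0 0.05 [-0.37  0.35  1.68  0.    1.11 -1.88]
0 0.8 [-0.4   0.27  1.78  0.    1.09 -2.65]
0 1.6 None
0 -0.26 [-0.78  0.33  1.73 -0.    1.08  2.48]
0 -0.1265 [-0.58  0.21  1.88 -0.    1.05  2.68]
0 -0.01 None
1 0.05 [-0.37  0.35  1.68 -0.    1.11  1.26]
1 0.8 [-0.4   0.27  1.78 -0.    1.09  0.49]
1 1.6 [-0.47  0.23  1.83  0.    1.08 -0.38]
1 -0.26 [-0.78  0.33  1.73  0.    1.08 -0.66]
1 -0.1265 [-0.58  0.21  1.88  0.    1.05 -0.46]
1 -0.01 [-0.37  0.16  1.94  0.    1.04 -0.26]
```

Everything is clear and the flipped yaw is reachable throughout. Now the retainer swing.

Run:
```python
from h import *
from plant import *
gripper_to(0)
p,r=arc(.05,.030,z=.2,flip=1); movep(p,r)
move_l([p[0],p[1],.074],feed=.12)
f0=observe()["ft_force"]
p,r=arc(.05,.018,flip=1); print(move_l(p,feed=.05,rotation=r,max_force=8))
for th in np.linspace(.05,1.68,15)[1:]:
    p,r=arc(th,.016,flip=1); hit=move_l(p,feed=.06,rotation=r,max_force=6)
    o=observe();print(round(th,2),hit,np.round(o["ft_force"]-f0,1),round(o["time_s"],1))
    if hit: break
o=observe();e=o["eef_pos"]
dx=w(s,1,0,0)-w(s,0,0,0)
move_l(e+dx*.012,feed=.05); e=observe()["eef_pos"]; move_l([e[0],e[1],.2],feed=.15)
movep(w(s,-.20,0,.2),[np.pi,0,s[2]])
p,z=get_image("side")
x,y,k=170,210,4
cv2.imwrite("pics/a.png",cv2.resize(p[y:y+130,x:x+160,::-1],None,fx=k,fy=k,interpolation=cv2.INTER_CUBIC))
print(observe()["time_s"])
```

```text
False
0.17 False [ 1.1 -0.8 -0.1] 5.6
0.28 False [-0.1 -0.6  0.1] 5.9
0.4 False [ 1.1 -0.6  0.8] 6.2
0.52 False [0.7 0.4 0.4] 6.4
0.63 False [ 0.1 -0.5  0.1] 6.7
0.75 False [ 0.4 -0.   0.7] 7.0
0.86 False [ 0.3 -0.9  1.1] 7.2
0.98 False [ 0.3 -0.7  0.8] 7.5
1.1 False [ 0.3 -0.   0.7] 7.8
1.21 False [-0.5 -0.9  0.8] 8.0
1.33 False [ 0.7 -0.5  0.1] 8.3
1.45 False [ 0.  -0.   0.9] 8.6
1.56 False [-0.5 -0.3  0.1] 8.8
1.68 True [1.8 6.5 4.6] 9.0
11.125
```

View pics/a.png

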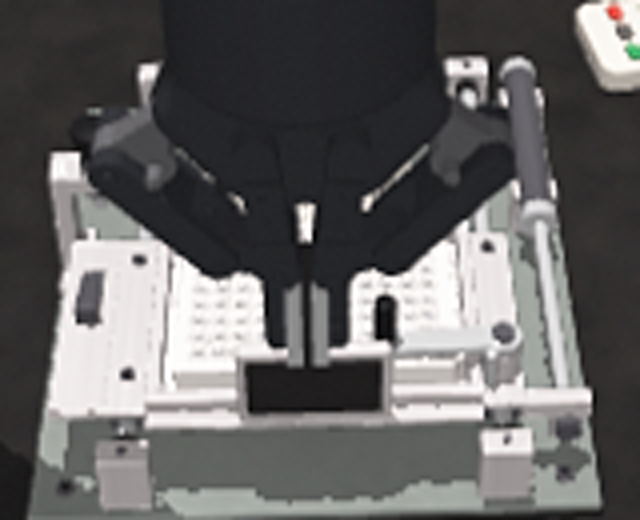

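The arm now lies across the plate, with the peg top at about (266,284) in the full image, and it met its stop at 6.5 N. Next I'll confirm the angle, then push the carriage and release it.

Run:
```python
from h import *
from plant import *
c=get_calibration("side");P=onz(c,(266.2,284),.094)[:2]-s[:2];k,n=np.cos(s[2]),np.sin(s[2])
l=np.array([k*P[0]+n*P[1],-n*P[0]+k*P[1]])-H;ang=np.arctan2(l[1],l[0]);print("retainer",ang,np.hypot(*l))
assert ang>1.5
R=[np.pi,0,s[2]]
X=lambda: (lambda a:k*a[0]+n*a[1])(observe()["eef_pos"][:2]-s[:2])
movep(w(s,-.165,0,.15),R); move_l(w(s,-.165,0,.062),feed=.12)
print(move_l(w(s,-.135,0,.062),feed=.08,max_force=8))
f0=observe()["ft_force"]
for x in (-.11,-.08,-.06,-.04,-.025,-.008):
    hit=move_l(w(s,x,0,.062),feed=.05,max_force=18);o=observe()
    print(x,hit,round(X(),4),np.round(o["ft_force"]-f0,1),round(o["time_s"],1))
    if hit: break
```

```text
retainer 1.560703982415161 0.05031215991028954
False
-0.11 False -0.1099 [-0.1 -1.7  0.4] 13.5
-0.08 False -0.0801 [ 0.3 -3.3  2.2] 14.3
-0.06 False -0.0602 [ 0.  -2.4  2.9] 14.8
-0.04 False -0.0402 [-0.2 -3.8  1.6] 15.4
-0.025 False -0.0252 [-0.6 -3.2  4.8] 15.8
-0.008 True -0.0181 [-0.2 -4.4  2.2] 16.1
```

It stopped at x = -18.1 mm, and the stop is expected at -18.5. I'll press once more to confirm, then release fast.

Run:
```python
from h import *
from plant import *
k,n=np.cos(s[2]),np.sin(s[2])
X=lambda: (lambda a:k*a[0]+n*a[1])(observe()["eef_pos"][:2]-s[:2])
print(move_l(w(s,-.005,0,.062),feed=.03,max_force=20),X(),observe()["ft_force"])
move_l(w(s,-.145,0,.062),feed=.4)
hold(.5)
move_l(w(s,-.165,0,.2),feed=.2)
movep(w(s,-.30,0,.25),[np.pi,0,s[2]])
p,z=get_image("side");print(observe()["time_s"])
cv2.imwrite("pics/b.png",cv2.resize(p[190:340,160:340,::-1],None,fx=4,fy=4,interpolation=cv2.INTER_CUBIC))
p,z=get_image("scene")
cv2.imwrite("pics/c.png",cv2.resize(p[180:325,200:390,::-1],None,fx=4,fy=4,interpolation=cv2.INTER_CUBIC))
```

```text
True -0.01833103257812075 [-1.21061968 -3.66330598  1.11539203]
18.8917
```

View pics/b.png

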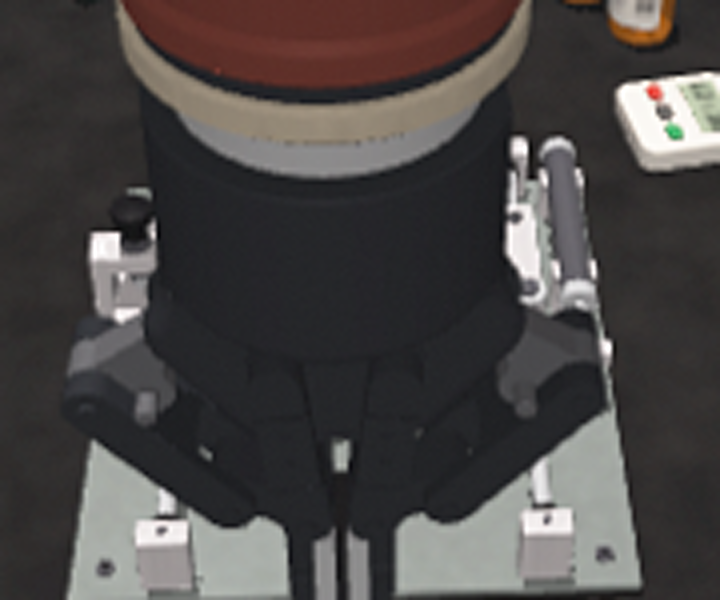

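View pics/c.png

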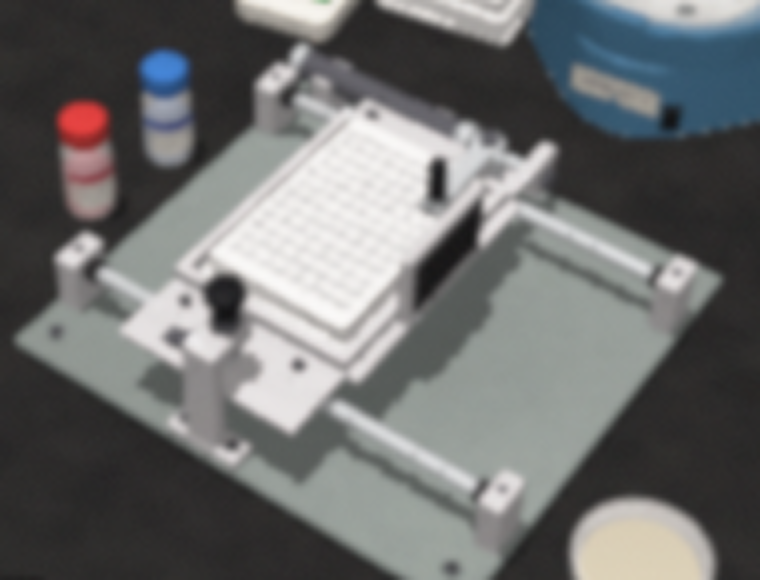

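The carriage has stayed in, the vials and dish look unmoved, and the arm lies across the plate (peg top at (309,220.5)). The rubber centre is at about (312,244), so I'll compute the travel and the retainer angle.

Run:
```python
from h import *
from plant import *
c=get_calibration("scene")
for tr in (.06,.075,.09,.108): print(tr,proj(c,w(s,-.1155+tr,0,.072)).round(1))
k,n=np.cos(s[2]),np.sin(s[2])
def loc(uv,z): P=onz(c,uv,z)[:2]-s[:2];return np.array([k*P[0]+n*P[1],-n*P[0]+k*P[1]])
l=loc((309.2,220.3),.094);h=H+[.075,0];print("peg",l,np.arctan2(*(l-h)[::-1]))
print("knob",proj(c,w(s,.014,.1,.104)),proj(c,w(s,.014,.1,.112)))
print(observe()["time_s"],observe()["ft_force"])
```

```text
0.06 [319.7 247. ]
0.075 [312.9 243.5]
0.09 [306.2 240. ]
0.108 [298.3 236. ]
peg [-0.01210581 -0.02835089] 1.582525140048584
knob [256.52880016 250.56195565] [256.43779747 247.40630424]
18.9417 [0.61044097 0.28109398 0.5243426 ]
```

Travel is about 0.075, so the carriage is latched. The retainer is at about 1.58, on its stop within measurement error. The robot is clear, so I'm handing in.

```bash
python3 -c "
from plant import *
print(job_done())"
```

```text
the job is handed in; nothing more can be done
None
```

The job is handed in: the retaining arm is across the plate at its stop, and the carriage was pushed to its inner stop and released, and sprang back to latch at about 75 mm over the magnet, about 19 s on the robot's clock.

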